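# Shut the sample cool box and latch its cam lever

### The arm

A 6-joint arm with a two-finger parallel gripper is mounted at the origin on a cart in front of the work surface, level with it; the furniture and walls round the work are solid. World frame = base frame: x ahead of the robot, y to its left, z up, the work surface at z = 0. Lengths are in mm, angles in rad, forces in N, time in s.
With the tool pointing down it reaches from about 275 to 750 mm from the base axis. Payload 10.2 kg.
Tool frame: the origin (TCP) lies at the very end of the fingers, on their centre line; the grasp point (between the pads) lies 19 mm behind it (ctrl.tcp_to_grasp is the distance from the TCP to the grasp point, in mm); z points along the fingers, y is the direction in which the jaws open and shut (so a half turn about z gives the same grasp; the last joint's range is limited). The gripper opens to 85 mm and grips with 20 to 120 N. Pads are 22 mm wide; open, the fingers measure 114 mm over their backs; the gripper's body (76 mm by 85 mm) begins 54 mm behind the grasp point. The pads swing forward as they close: fully open they stand 13 mm farther back than shut.
Start: joints at [0.99, 0.313, 1.498, -0, 1.331, -0.223], TCP at [183.875, 491.753, 231.294] pointing down, gripper open.
Joint ranges: [-2.94, 2.94], [-0.97, 2.17], [0.19, 2.56], [-1.23, 4.37], [0.02, 3.11], [-2.88, 2.88]. Speed limits (rad/s): [2.39, 2.39, 3.01, 3.14, 3.14, 3.14].

### API

Orientations are given as a unit quaternion [w, x, y, z].
In Python, from rig import ctrl, cams, job gives the robot as it stands. The module is installed in compiled form; this text tells all that it offers.
- The arm moves only by the tool drive_tool, never from a script. Its arguments are lists of equal length, an entry for each row: "gripper": the opening, from 0 (shut) to 1 (fully open); "dp": the shift along the tool's x, y, z normalised to -1 to 1, where 1 is 0.2 m, a list of three; "twist": the turn about the tool's z normalised to -1 to 1, where 1 is 90 degrees. In form: {"gripper": [gripper, ...], "dp": [[tx, ty, tz], ...], "twist": [twist, ...]}. A call has 1 to 20 rows; each row is the pose to reach, as a shift and turn from the pose commanded when the call began, along the tool's axes at that moment; what a row does not reach only later rows make up. A row lasts 1/10 s, in which the tool goes at most 50 mm and 8.59 degrees, less where a joint would pass 70% of its speed; a pose out of reach is approached as far as the arm can. A call with a number of a shift or a turn outside -1 to 1 is refused whole. A call with a gripper value outside its range is refused whole. The fingers move at their own pace and stop on an object; "newtons" is the grip in N (left out, the last holds). Time passes only in rows, so rows that repeat a pose let the fingers close. It gives the time, the measured TCP pose, the force and the opening at its end, in the units of the state.
- ctrl.sense(): the state, without advancing time (a new reading comes with each control period).
- cams.capture(name): name is "scene" or "top"; returns a dict with "pixels" (420x560x3 uint8, red, green, blue), "camera_matrix" (3x3 intrinsics, pixels), "k1" (the pictures are not rectified: a ray, as slopes to the right and down, at radius r is drawn at 1 + k1 r^2 times it, then the intrinsics apply), "xyz" and "orientation" of the camera in the world. Camera axes: x right, y down, z forward; pixel columns grow to the right and rows downward; lengths in mm; the calibration is good to about 2 mm. A picture is of the moment at which its call begins. There is no depth.
- job.finish_job(): hands the job in, once; it reports no verdict.
The state is a dict: "time_s": time; "joints": joint angles; "dq": joint speeds; "tau": joint torques, N m; "eef_pos": TCP position; "ee_rot": TCP orientation; "force": force on the tool from outside, world axes, zero at the start; "wrist_torque": the same for the moment, N m; "grip_width": opening from 0.0 (shut) to 1.0 (fully open).
Only numpy, scipy, OpenCV 4.12 (cv2) and the standard library are available. Lean on these libraries where they do the work, as an engineer would, in place of code of your own. Each camera call takes 0.05 s, during which the arm holds its last target.

### The job

Shut the lid of the white sample cool box, then turn its lever by the black knob over the lid, letting it ride up the steel cam until it drops by itself fully into the low notch. The notch is never set in quite the same place, so feel for the drop, do not hold the lever down while it climbs or ram it against the end of the notch, and leave the beaker, bottle and timer where they stand.

Things in the scene. Friction and masses are not known exactly. Their poses are not given: they have to be found in the camera images.
- case: white box, 140 (x) x 150 (y) x 70 mm, fixed; a blue cooling block lies inside. Origin: centre of its underside, on the worktop. +x points from its front (lever side, towards the robot) to the lid hinge, +y to its left, +z up. The hinge axis runs along y at x = 75, z = 72 mm. The lever's pivot is a vertical post, 30 mm thick, in front of the box at x = -88, y = 0 mm.
- lid (a joint): angle of the lid, rad: 0 = shut flat, grows as the front edge swings up; a stiff hinge (0.45 N m of friction) holds the lid where it is left, so it must be pushed all the way down; 2 to 4 N near its front edge is enough.
- cover: the grey lid panel, 145 x 152 x 9 mm. Origin on the hinge axis at mid-width; in its frame it reaches from x = 0 to -145 mm, its top at z = 8 mm (80 mm above the worktop when shut). Its left (+y) part is bare; on its right and middle sits a steel cam 20 mm wide, on a circle of 60 mm radius about the pivot: a ramp, a level top, a notch 10 mm wide, an end wall.
- press_pad (a point): point on the bare top face of the lid near its front left corner, 125 mm from the hinge axis and 48 mm left of the middle: a good place to push the lid down.
- lever: flat steel lever, 16 mm wide, 8 mm thick. Origin on the pivot axis, 99 mm above the worktop when down; it runs along its own -y, its upper face 9 mm above the origin. A foot 6 mm wide, 60 mm from the pivot, reaches 16 mm below the origin and rides on the cam; it may not press on cam or notch end with over 40 N. Riding up takes 5 to 11 N sideways at the knob.
- knob (a point): middle of the upright round black knob on the lever's end: 18 mm diameter, 34 mm tall, 95 mm from the pivot axis; this point is 17 mm above the lever's upper face (125 mm above the worktop when the lever is down). The knob rises and falls with the lever.
- handle_turn (a joint): angle of the lever, rad: 0 = along the case's -y (to the right, parked), grows counterclockwise from above, pi/2 = along the case's +x, over the lid. The cam begins at about 0.45, its level top at 1.05, the notch's middle is at 1.45, but the whole cam is adjustable and may sit 0.25 farther back or on. Friction (0.06 N m) holds the lever where it is left.
- handle_lift (a joint): how far the lever stands above its lowest position, m: 0 when parked, about 0.007 on the level top of the cam, 0 to 0.001 when dropped into the notch. It slides up freely by up to 0.014 against a downward spring (4.5 N at the bottom, 300 N/m). The cam top is 11, the notch floor 4 and the end wall 19.5 mm above the lid.
- beaker_mid (a point): middle (33 mm up) of a clear empty beaker, 55 mm diameter, 66 mm tall, standing left of the box; leave it alone.
- bottle_mid (a point): middle (42 mm up) of a brown bottle with black cap, 45 mm diameter, 85 mm tall, standing left of the box and farther back; leave it alone.
- timer_mid (a point): middle (10 mm up) of a flat white bench timer, 68 x 68 x 20 mm, lying right of the box; leave it alone.

How it is judged (in metres and radians):
On the way, in this order (a step that is already met when the one before it is completed fails the run):
1. the lid is shut (value of joint lid below 0.03 rad), for 0.2 s.
2. with the lid shut, the lever has climbed the cam (value of joint lid below 0.03 rad and value of joint handle_turn above 0.7 rad and value of joint handle_lift above 0.005 m), for 0.1 s.
At the end, for the whole second after the job is handed in: The lid is shut (within 0.03 rad), the lever has been turned over the lid (beyond 1.1 rad), has dropped into the notch (less than 3.5 mm above its lowest position) and is at rest (value of joint lid below 0.03 rad and value of joint handle_turn above 1.1 rad and value of joint handle_lift below 0.0035 m and velocity of joint handle_turn between -0.05 and 0.05 rad/s); the robot touches nothing.
It fails at once if the lever's foot is forced against the cam or the end of the notch with more than 40 N (contact force between lever and cover above 40 N).
It fails at once if the beaker is moved more than 20 mm (distance of beaker_mid from where it was at the start of the episode above 0.02 m).
It fails at once if the brown bottle is moved more than 20 mm (distance of bottle_mid from where it was at the start of the episode above 0.02 m).
It fails at once if the timer is moved more than 20 mm (distance of timer_mid from where it was at the start of the episode above 0.02 m).
It also fails if it takes over 58 s, if anything falls off the work surface, if the arm or the gripper's body presses on something with over 40 N, if the wrist force passes 120 N, or if a joint passes its speed limit or range.

## Working session

There is one attempt and no reset: what is moved stays moved. The work goes in short steps, Python scripts to look and compute and a tool call to move; the robot and the scene stay as the last step left them, time stands still between calls to the robot, and variables do not carry over. Pictures are saved under pics/ and viewed, and the job is handed in when it is done.

Besides the shell and the picture viewer there is one more tool, called after "Emit:" as name(argument=value, ...), one argument or row to a line, values as JSON. drive_tool: Moves the arm, as the interface text tells. Scaled input: -1 to 1 covers 0.2 m each way for a shift and 90 degrees each way for a turn. Its arguments: {"type":"object","properties":{"gripper":{"type":"array","items":{"type":"number"}},"dp":{"type":"array","items":{"type":"array","items":{"type":"number"}}},"twist":{"type":"array","items":{"type":"number"}},"newtons":{"type":"number"}},"required":["gripper","dp","twist"]}

```bash
mkdir -p pics; python3 - <<'E'
from rig import ctrl,cams
import cv2,pickle
s=ctrl.sense();print(s)
d={}
for n in("scene","top"):
    c=cams.capture(n);d[n]=c;cv2.imwrite(f"pics/{n}0.png",c["pixels"][:,:,::-1])
    print(n,{k:c[k] for k in c if k!="pixels"})
pickle.dump(d,open("c0.pkl","wb"))
E
```

```text
{'time_s': 0.0, 'joints': array([ 9.89606112e-01,  3.13434092e-01,  1.49844665e+00,  2.60641036e-05,
        1.33104961e+00, -2.23359444e-01]), 'dq': array([ 0.0002764 , -0.00024562,  0.00029677,  0.00038068,  0.00103914,
       -0.00142232]), 'tau': array([ 1.28915242e-03, -4.12258029e+01, -2.59752399e+01, -6.53616144e-05,
        3.98667500e-03, -6.12600232e-06]), 'eef_pos': array([183.70981708, 491.5182703 , 230.739633  ]), 'ee_rot': array([-2.73510646e-04,  1.77965391e-01,  9.84036520e-01, -6.10503498e-04]), 'force': array([-0.02851929, -0.15080872,  0.08705758]), 'wrist_torque': array([-0.02003156,  0.03035268,  0.0723318 ]), 'grip_width': 0.9962624409571635}
scene {'camera_matrix': array([[430.09892125,   0.        , 275.90498447],
       [  0.        , 430.09892125, 204.61321341],
       [  0.        ,   0.        ,   1.        ]]), 'k1': -0.11577100710127489, 'xyz': array([ -26.36427167, -504.34573422,  518.45124018]), 'orientation': array([-0.47783382,  0.7732178 , -0.35177891,  0.22374245])}
top {'camera_matrix': array([[424.35442979,   0.        , 280.63708947],
       [  0.        , 424.35442979, 206.80220921],
       [  0.        ,   0.        ,   1.        ]]), 'k1': -0.030674307732289262, 'xyz': array([465.30420133, -10.32089604, 999.12174302]), 'orientation': array([ 0.05063426, -0.6951496 ,  0.71627061, -0.03405333])}
```

View pics/scene0.png

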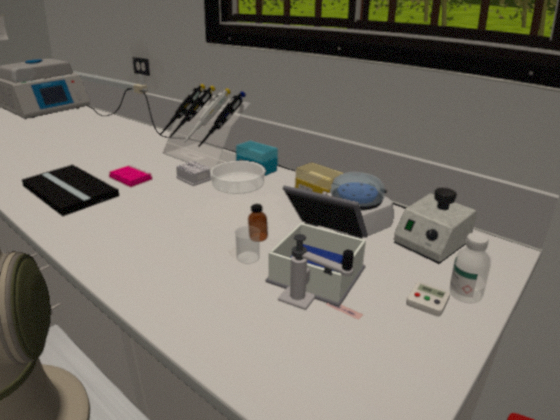

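View pics/top0.png

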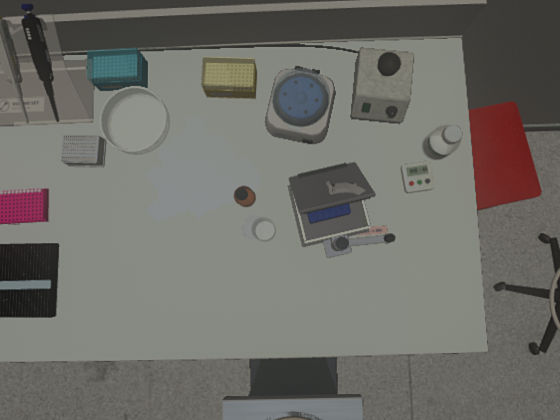

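The scene view shows the open box near (318,262), the lever post near (298,270) and the knob near (348,260). The top view shows the post at (341,243), the knob at (390,238), the beaker at (264,230), the bottle at (245,196) and the timer at (418,177). I'll zoom in on both.

```bash
cat > h.py <<'E'
import numpy as np,cv2
from scipy.spatial.transform import Rotation as R
def ray(c,uv):
    K=c["camera_matrix"];k=c["k1"]
    p=cv2.undistortPoints(np.array([[uv]],float),K,np.array([k,0,0,0,0.]))[0,0]
    w,x,y,z=c["orientation"]
    d=R.from_quat([x,y,z,w]).apply([p[0],p[1],1.]);return np.array(c["xyz"]),d/np.linalg.norm(d)
def onz(c,uv,z):
    o,d=ray(c,uv);return o+d*(z-o[2])/d[2]
def tri(c1,u1,c2,u2):
    o1,d1=ray(c1,u1);o2,d2=ray(c2,u2)
    t=np.linalg.lstsq(np.c_[d1,-d2],o2-o1,rcond=None)[0]
    a=o1+d1*t[0];b=o2+d2*t[1];return (a+b)/2,np.linalg.norm(a-b)
def proj(c,P):
    w,x,y,z=c["orientation"];q=R.from_quat([x,y,z,w]).inv().apply(np.array(P,float)-c["xyz"])
    r=q[:2]/q[2];r=r*(1+c["k1"]*(r@r));K=c["camera_matrix"];return K[0,0]*r[0]+K[0,2],K[1,1]*r[1]+K[1,2]
E
python3 - <<'E'
import pickle,cv2
d=pickle.load(open("c0.pkl","rb"))
for n,(x,y,w,h) in {"top":(225,150,220,120),"scene":(220,170,160,150)}.items():
    im=d[n]["pixels"][y:y+h,x:x+w,::-1];f=min(800/w,600/h)
    f=int(f);cv2.imwrite(f"pics/{n}0z.png",cv2.convertScaleAbs(cv2.resize(im,None,fx=f,fy=f,interpolation=cv2.INTER_CUBIC),alpha=1.5));print(n,f)
E
```

```text
top 3
scene 4
```

View pics/top0z.png

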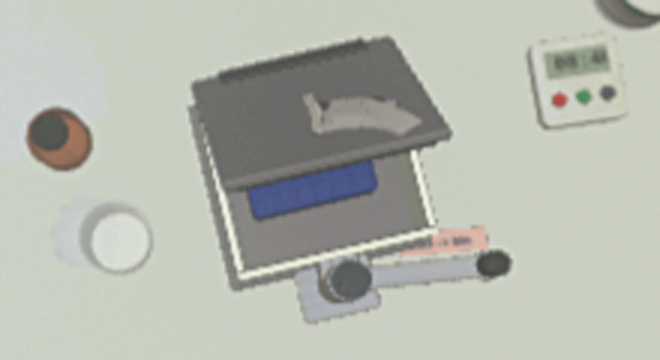

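View pics/scene0z.png

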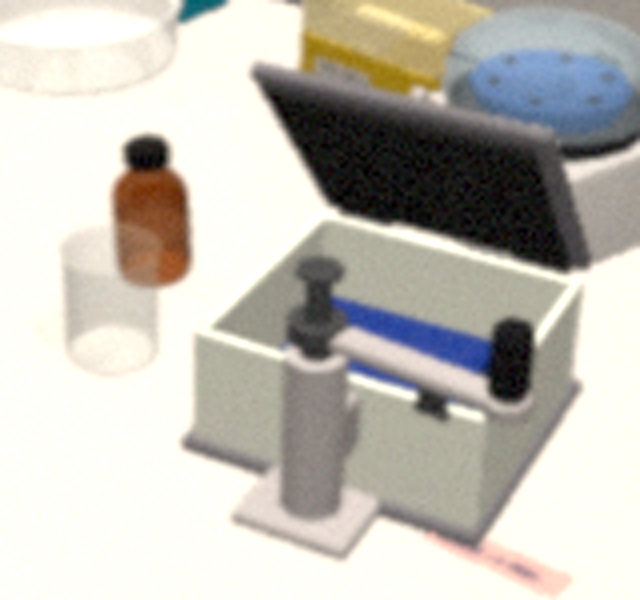

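```bash
python3 - <<'E'
import pickle;from h import *
np.set_printoptions(precision=1,suppress=True)
d=pickle.load(open("c0.pkl","rb"));T=d["top"];S=d["scene"]
t=lambda x,y:(x/3+225-.33,y/3+150-.33)
s=lambda x,y:(x/4+220-.37,y/4+170-.37)
FLt,FRt=t(240,275),t(433,232)
FL,FR,BR,BL=s(205,333),s(483,415),s(578,285),s(325,222)
for n,a,b in(("FL",FLt,FL),("FR",FRt,FR)): print(n,onz(T,a,70),onz(S,b,70),tri(T,a,S,b))
print("BR",onz(S,BR,70),"BL",onz(S,BL,70))
print("knob",tri(T,t(493,263),S,s(513,328)),onz(S,s(511,362),125),onz(T,t(493,263),142))
print("cap",tri(T,t(350,279),S,s(319,268)))
# lid front corners
print("lidFR",tri(T,t(447,133),S,s(550,140)),tri(T,t(230,185),S,s(258,72)))
print("beaker",onz(S,s(112,350),5),onz(T,t(121,240),60),"timer",onz(T,t(578,80),20),"bottle",tri(T,t(48,132),S,s(147,147)))
for z in (70,):
  p=[onz(S,x,z)[:2] for x in(FL,FR,BR,BL)]
  print([np.linalg.norm(p[i]-p[(i+1)%4]) for i in range(4)])
E
```

```text
FL [500.  -40.4  70. ] [499.  -45.1  70. ] (array([501.1, -41.5,  67.4]), np.float64(2.8272653484460966))
FR [ 527.  -181.9   70. ] [ 530.5 -183.1   70. ] (array([ 527.9, -182.9,   71.1]), np.float64(3.0071422451579273))
BR [ 657.5 -157.5   70. ] BL [624.3 -20.9  70. ]
knob (array([ 501. , -208.8,  140.8]), np.float64(2.3412388737726304)) [ 501.4 -210.6  125. ] [ 500.2 -207.6  142. ]
cap (array([ 493.7, -113.6,  135.2]), np.float64(3.324453119375945))
lidFR (array([ 583. , -173.2,  184.6]), np.float64(0.23274160751054865)) (array([553. , -31.6, 185.1]), np.float64(1.6446638676999685))
beaker [529.   47.8   5. ] [528.8  46.2  60. ] timer [ 645.1 -310.    20. ] bottle (array([608.3,  95.8,  82.1]), np.float64(1.536863772489272))
[np.float64(141.48394099528372), np.float64(129.64189391163762), np.float64(140.58623011496124), np.float64(127.58717651070927)]
```

Emit:
drive_tool(
  gripper=[0, 0, 0, 0, 0, 0],
  dp=[
    [-0.92, -0.56, 0],
    [-0.92, -0.56, 0],
    [-0.92, -0.56, 0],
    [-0.92, -0.56, 0],
    [-0.92, -0.56, 0],
    [-0.92, -0.56, 0],
  ],
  twist=[0, 0, 0, 0, 0, 0],
)

```text
time_s: 0.7
eef_pos: [318.0, 321.0, 231.1]
ee_rot: [-0.0, 0.18, 0.984, -0.0]
force: [-0.3, -0.2, -0.4]
grip_width: 0.001
```

Emit:
drive_tool(
  gripper=[0, 0, 0, 0, 0, 0, 0, 0, 0, 0, 0, 0],
  dp=[
    [-0.92, -0.56, 0],
    [-0.92, -0.56, 0],
    [-0.92, -0.56, 0],
    [-0.92, -0.56, 0],
    [-0.92, -0.56, 0],
    [-0.92, -0.56, 0],
    [-0.92, -0.56, 0],
    [-0.92, -0.56, 0],
    [-0.92, -0.56, 0],
    [-0.92, -0.56, 0],
    [-0.92, -0.56, 0],
    [-0.92, -0.56, 0],
  ],
  twist=[1, 1, 1, 1, 1, 1, 1, 1, 1, 1, 1, 1],
)

```text
time_s: 1.9
eef_pos: [449.8, 154.2, 231.1]
ee_rot: [-0.0, 0.821, 0.57, -0.0]
force: [-0.3, -1.0, -0.5]
grip_width: 0.001
```

Emit:
drive_tool(
  gripper=[0, 0, 0, 0, 0, 0, 0, 0, 0],
  dp=[
    [-0.7, 1.0, 0],
    [-0.7, 1.0, 0],
    [-0.7, 1.0, 0],
    [-0.7, 1.0, 0],
    [-0.7, 1.0, 0],
    [-0.7, 1.0, 0],
    [-0.7, 1.0, 0.1],
    [-0.7, 1.0, 0.1],
    [-0.7, 1.0, 0.1],
  ],
  twist=[0.65, 0.65, 0.65, 0.65, 0.65, 0.65, 0.65, 0.65, 0.65],
)

```text
time_s: 2.8
eef_pos: [588.4, -47.4, 211.4]
ee_rot: [-0.0, 0.995, 0.098, -0.0]
force: [0.0, -0.6, 0.8]
grip_width: 0.005
```

```bash
cat > shot.py <<'E'
import sys,pickle,cv2
from rig import ctrl,cams
tag=sys.argv[1];d={}
for n in sys.argv[2:]:
    c=cams.capture(n);d[n]=c
    x,y,w,h=(285,140,130,120) if n=="top" else (240,170,150,150)
    cv2.imwrite(f"pics/{n}{tag}.png",cv2.convertScaleAbs(cv2.resize(c["pixels"][y:y+h,x:x+w,::-1],None,fx=4,fy=4,interpolation=cv2.INTER_CUBIC),alpha=1.5))
pickle.dump(d,open(f"c{tag}.pkl","wb"))
s=ctrl.sense();print(s["time_s"],s["eef_pos"],s["ee_rot"],s["force"],s["joints"])
E
python3 shot.py 1 scene top
```

```text
2.9 [588.73071208 -47.63288378 212.22922329] [2.24562182e-04 9.95210374e-01 9.77542730e-02 6.03228197e-04] [-1.06342218 -0.24533475  0.81529938] [-2.78938763e-01  4.71470966e-01  1.31927587e+00  2.70170598e-05
  1.34955874e+00  1.09603034e+00]
```

View pics/scene1.png

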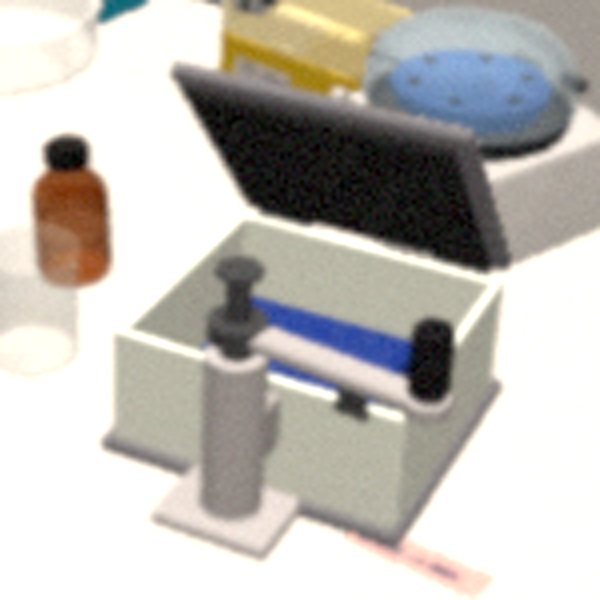

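View pics/top1.png

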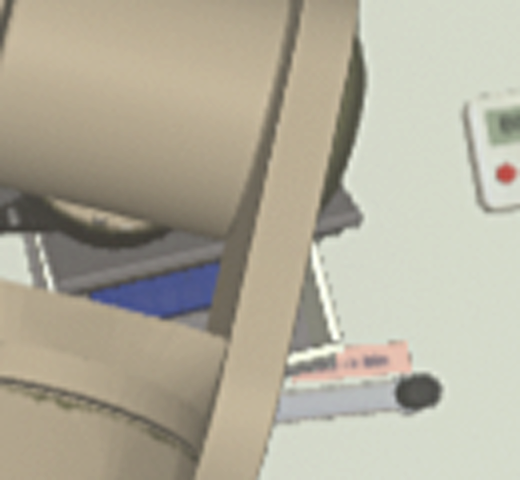

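```bash
python3 - <<'E'
import pickle,cv2;from h import *
d=pickle.load(open("c1.pkl","rb"))
for n in d: print(n,proj(d[n],[588.7,-47.6,212]),proj(d[n],[588.7,-47.6,340]))
cv2.imwrite("pics/full1.png",d["scene"]["pixels"][:,:,::-1])
E
```

```text
scene (np.float64(303.17323020912096), np.float64(171.37521699625034)) (np.float64(305.73256963403526), np.float64(104.98957315530355))
top (np.float64(309.22055604697306), np.float64(190.89778506438134)) (np.float64(312.60360301204156), np.float64(178.1913632462192))
```

View pics/full1.png

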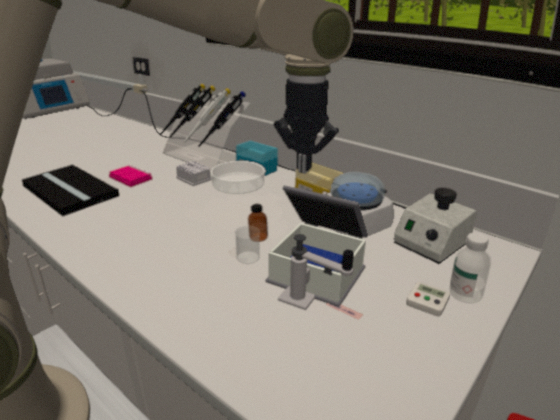

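The full picture shows the closed fingertip at (303,171), just behind the lid's upper edge. It sits over the left part of the lid, clear of the beaker. Next I push down along the lid's arc.

Emit:
drive_tool(
  gripper=[0, 0, 0, 0, 0, 0, 0, 0],
  dp=[
    [-0.01, 0, 0.09],
    [-0.015, 0, 0.17],
    [-0.05, 0, 0.22],
    [-0.1, 0, 0.26],
    [-0.15, 0, 0.31],
    [-0.18, 0, 0.36],
    [-0.21, 0, 0.41],
    [-0.24, 0, 0.47],
  ],
  twist=[0, 0, 0, 0, 0, 0, 0, 0],
)

```text
time_s: 3.7
eef_pos: [541.4, -57.3, 117.3]
ee_rot: [0.0, 0.995, 0.096, 0.001]
force: [1.7, 0.8, 0.9]
grip_width: -0.0
```

Emit:
drive_tool(
  gripper=[0, 0, 0, 0],
  dp=[
    [-0.02, 0, 0.06],
    [-0.03, 0, 0.12],
    [-0.035, 0, 0.16],
    [-0.035, 0, 0.175],
  ],
  twist=[0, 0, 0, 0],
)

```text
time_s: 4.1
eef_pos: [534.1, -58.5, 81.4]
ee_rot: [-0.0, 0.995, 0.096, -0.001]
force: [-1.8, -0.7, 2.9]
grip_width: -0.005
```

```bash
python3 shot.py 2 scene
```

```text
4.15 [534.19623033 -58.50003033  81.42195485] [-2.72174530e-04  9.95386665e-01  9.59425152e-02 -5.89324993e-04] [-0.36409847  0.09353231 -0.4599358 ] [-3.27224051e-01  5.05189872e-01  1.63980376e+00  1.44341665e-05
  9.97897244e-01  1.05138376e+00]
```

View pics/scene2.png

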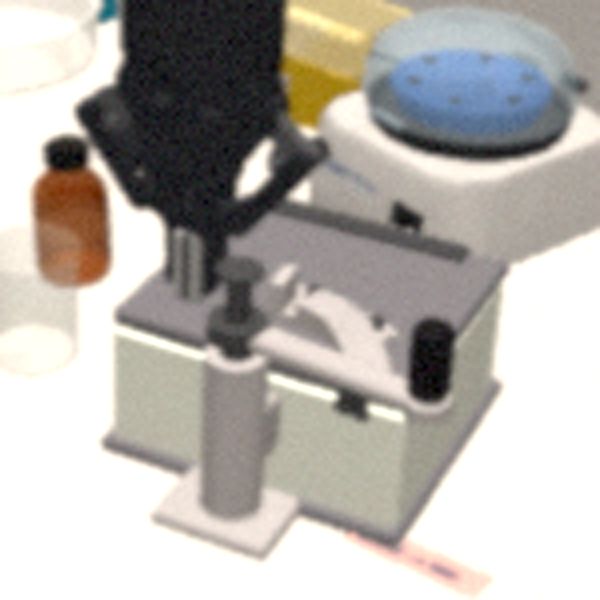

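The lid now lies almost flat, with the fingertip at (190,295) in the crop. I'll press on gently until it stops.

Emit:
drive_tool(
  gripper=[0, 0, 0],
  dp=[
    [0, 0, 0.006],
    [0, 0, 0.01],
    [0, 0, 0.01],
  ],
  twist=[0, 0, 0],
)

```text
time_s: 4.45
eef_pos: [534.7, -58.6, 80.5]
ee_rot: [0.0, 0.995, 0.096, 0.0]
force: [0.2, 0.1, 0.0]
grip_width: 0.002
```

Emit:
drive_tool(
  gripper=[0, 0, 0],
  dp=[
    [0, 0, 0.005],
    [0, 0, 0.01],
    [0, 0, 0.01],
  ],
  twist=[0, 0, 0],
)

```text
time_s: 4.75
eef_pos: [534.7, -58.6, 79.9]
ee_rot: [0.0, 0.995, 0.096, 0.0]
force: [-4.9, 1.8, 16.7]
grip_width: -0.002
```

Contact is firm at z = 79.9 with 17 N, and the closed lid top should be at 80, so the lid is shut. I'll retreat and go to the robot side of the knob.

Emit:
drive_tool(
  gripper=[0, 0, 0, 0, 0, 0, 0, 0, 0, 0],
  dp=[
    [0, 0, 0],
    [0, 0, -0.2],
    [0, 0, -0.45],
    [-0.1, 0.1, -0.45],
    [-0.2, 0.3, -0.45],
    [-0.35, 0.5, -0.45],
    [-0.46, 0.69, -0.45],
    [-0.46, 0.69, -0.45],
    [-0.46, 0.69, -0.45],
    [-0.46, 0.69, -0.45],
  ],
  twist=[0, 0, 0, 0, 0.04, 0.08, 0.08, 0.08, 0.08, 0.08],
)

```text
time_s: 5.75
eef_pos: [470.8, -210.8, 168.3]
ee_rot: [-0.0, 0.999, 0.034, 0.0]
force: [1.0, 0.1, 0.2]
grip_width: -0.004
```

```bash
python3 shot.py 3 scene top
```

```text
5.85 [ 470.88339409 -210.5563816   168.3072425 ] [-5.40138850e-05  9.99420588e-01  3.40365017e-02  3.42190061e-05] [-0.53576033  0.95574161 -0.58756503] [-6.47971206e-01  3.51418824e-01  1.61668475e+00  1.37730442e-04
  1.17350405e+00  8.54685675e-01]
```

View pics/scene3.png

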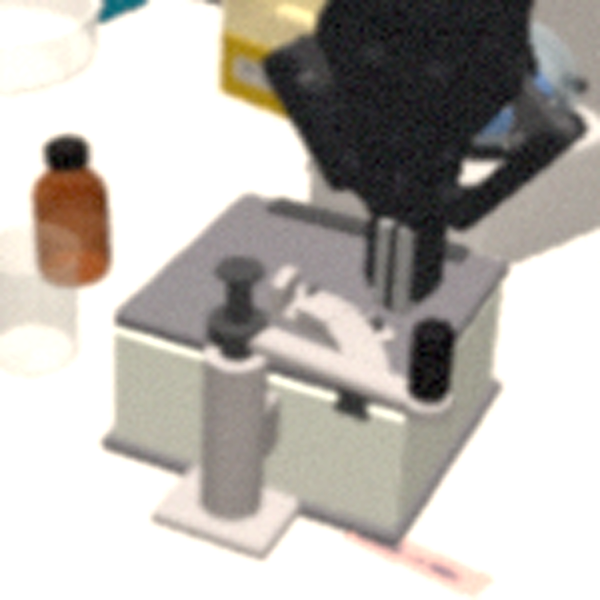

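View pics/top3.png

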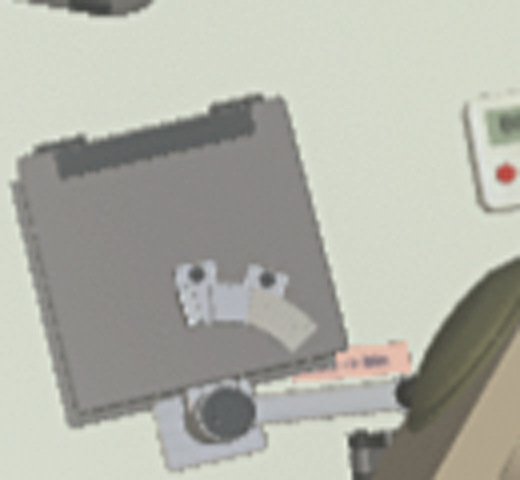

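The lid is shut. The top view shows the cam: end wall around (190,300), top (235,300), ramp down to (300,340), pivot cap (226,412). I'll compute the pose and the cam angles.

```bash
python3 - <<'E'
import pickle;from h import *
np.set_printoptions(precision=1,suppress=True)
d=pickle.load(open("c3.pkl","rb"));T=d["top"];S=d["scene"]
t=lambda x,y:(x/4+285-.37,y/4+140-.37)
s=lambda x,y:(x/4+240-.37,y/4+170-.37)
FR,FL,BL,BR=[onz(T,t(*p),80)[:2] for p in((347,345),(70,420),(20,160),(283,97))]
print(FR,FL,BL,BR,[np.linalg.norm(a-b) for a,b in((FR,FL),(FL,BL),(BL,BR),(BR,FR))])
v=FL-FR; ps=np.arctan2(-v[0],v[1]);v=BL-BR;p2=np.arctan2(-v[0],v[1]);v=BR-FR;p3=np.arctan2(v[1],v[0]);print(np.degrees([ps,p2,p3]))
piv=onz(T,t(228,412),138)[:2];print("piv",piv,onz(S,s(240,268),138))
psi=np.radians(11)
mid=(FL+FR)/2;print("piv from lid", mid-18*np.array([np.cos(psi),np.sin(psi)]))
print("knob sc",onz(S,s(432,362),125),onz(S,s(433,328),142))
for pv in (piv,np.array([495,-114.5])):
  for n,p,z in(("ramp0",(303,340),81),("rampmid top",(262,305),91),("rampend",(248,305),91),("topend",(217,300),91),("wall near",(208,305),99),("wallfar",(185,305),99)):
    q=onz(T,t(*p),z)[:2]-pv;print(n,np.linalg.norm(q),np.arctan2(q[1],q[0])-psi+np.pi/2)
E
```

```text
[ 528.6 -185.3] [492.7 -34.3] [635.8 -11.8] [ 666.3 -157.6] [np.float64(155.16315094990117), np.float64(144.88371259027693), np.float64(148.92493770755902), np.float64(140.43081453688205)]
[13.4 11.8 11.4]
piv [ 492.6 -112.6] [ 491.6 -117.8  138. ]
piv from lid [ 493.  -113.2]
knob sc [ 501.7 -210.9  125. ] [ 500.4 -210.4  142. ]
ramp0 62.79909818735728 0.4852463744115094
rampmid top 63.768832138459295 0.9531340055506045
rampend 61.28195486702285 1.0661513273748455
topend 61.56443175385889 1.3398859081774286
wall near 58.315902551669566 1.4374214836621588
wallfar 60.63866802062864 1.6391871539134313
ramp0 59.827638352708924 0.47449356039684076
rampmid top 60.828360644089855 0.9657523248783906
rampend 58.45224429484697 1.0848822090805412
topend 59.15421938080141 1.3706875810663863
wall near 56.104109972687844 1.4739785275501942
wallfar 58.89733058131835 1.6809618229425785
```

Emit:
drive_tool(
  gripper=[0, 0, 0, 0, 0, 0],
  dp=[
    [0, 0, 0.1],
    [0, 0, 0.2],
    [0, 0, 0.23],
    [0.02, 0, 0.23],
    [0.03, 0, 0.23],
    [0.03, 0, 0.23],
  ],
  twist=[0, 0, 0, 0, 0, 0],
)

```text
time_s: 6.45
eef_pos: [477.2, -211.3, 123.2]
ee_rot: [0.001, 0.999, 0.033, 0.001]
force: [-0.5, 0.2, -0.2]
grip_width: -0.003
```

```bash
python3 shot.py 4 scene
```

```text
6.5 [ 476.97367608 -211.31643883  123.07594346] [4.42436837e-04 9.99443385e-01 3.33525810e-02 5.74279369e-04] [-0.20040018 -0.75871621 -0.29276454] [-6.41880349e-01  4.16783573e-01  1.65236362e+00  3.10488318e-05
  1.07099583e+00  8.62183565e-01]
```

View pics/scene4.png

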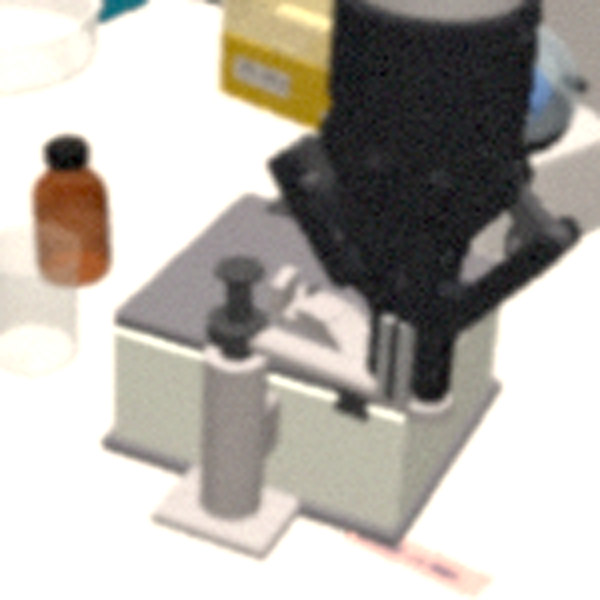

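Emit:
drive_tool(
  gripper=[0, 0, 0, 0, 0, 0, 0, 0],
  dp=[
    [0.024, 0.005, 0],
    [0.048, 0.008, 0],
    [0.072, 0.01, 0],
    [0.096, 0.012, 0],
    [0.121, 0.012, 0],
    [0.145, 0.011, 0],
    [0.169, 0.01, 0],
    [0.193, 0.006, 0],
  ],
  twist=[-0.032, -0.064, -0.096, -0.127, -0.159, -0.191, -0.223, -0.255],
)

```text
time_s: 7.3
eef_pos: [515.3, -210.1, 122.8]
ee_rot: [0.0, 0.973, 0.232, 0.0]
force: [-0.6, -1.1, 0.1]
grip_width: 0.001
```

```bash
python3 shot.py 5 scene top
```

```text
7.4 [ 515.4485074  -209.90510413  122.73920711] [3.35194513e-04 9.72791106e-01 2.31683549e-01 2.92066007e-04] [-0.88458703 -0.58521988 -0.27307054] [-5.97229958e-01  4.86224102e-01  1.54421385e+00 -2.28364812e-05
  1.11026577e+00  5.05960532e-01]
```

View pics/scene5.png

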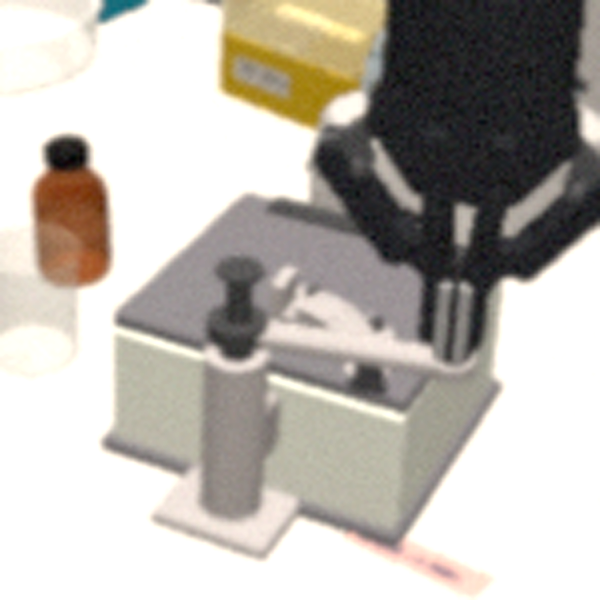

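View pics/top5.png

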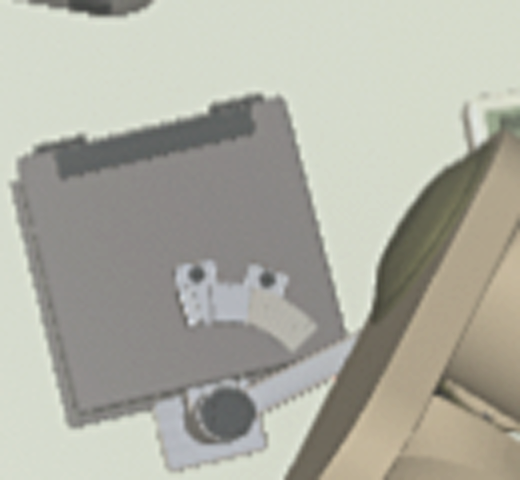

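The lever (crop end about (345,350) in the top view) follows the fingertip and is at about 0.27 rad, near the cam start.

Emit:
drive_tool(
  gripper=[0, 0, 0, 0],
  dp=[
    [0.024, 0.005, 0],
    [0.048, 0.01, 0],
    [0.072, 0.013, 0],
    [0.097, 0.015, 0],
  ],
  twist=[-0.032, -0.064, -0.096, -0.127],
)

```text
time_s: 7.8
eef_pos: [533.6, -203.9, 122.6]
ee_rot: [0.0, 0.945, 0.327, -0.0]
force: [-1.4, 0.7, 0.6]
grip_width: 0.001
```

Emit:
drive_tool(
  gripper=[0, 0, 0, 0],
  dp=[
    [0.012, 0.003, 0],
    [0.024, 0.005, 0],
    [0.036, 0.007, 0],
    [0.048, 0.01, 0],
  ],
  twist=[-0.016, -0.032, -0.048, -0.064],
)

```text
time_s: 8.2
eef_pos: [542.6, -199.4, 122.4]
ee_rot: [0.0, 0.927, 0.375, -0.0]
force: [-1.2, -0.1, 1.5]
grip_width: 0.001
```

Emit:
drive_tool(
  gripper=[0, 0, 0, 0],
  dp=[
    [0.012, 0.003, 0],
    [0.024, 0.005, 0],
    [0.036, 0.007, 0],
    [0.048, 0.01, 0],
  ],
  twist=[-0.016, -0.032, -0.048, -0.064],
)

```text
time_s: 8.6
eef_pos: [550.9, -194.2, 122.4]
ee_rot: [0.0, 0.907, 0.421, -0.0]
force: [-2.1, -0.6, 1.5]
grip_width: -0.001
```

```bash
python3 shot.py 6 scene top
```

```text
8.7 [ 550.9435561  -194.11602155  122.31461615] [ 1.74833761e-05  9.07146226e-01  4.20815543e-01 -4.83200593e-05] [-0.38665042 -0.89733388  0.48796622] [-5.39143370e-01  5.42275509e-01  1.45407356e+00 -1.09322303e-04
  1.14526902e+00  1.63009778e-01]
```

View pics/scene6.png

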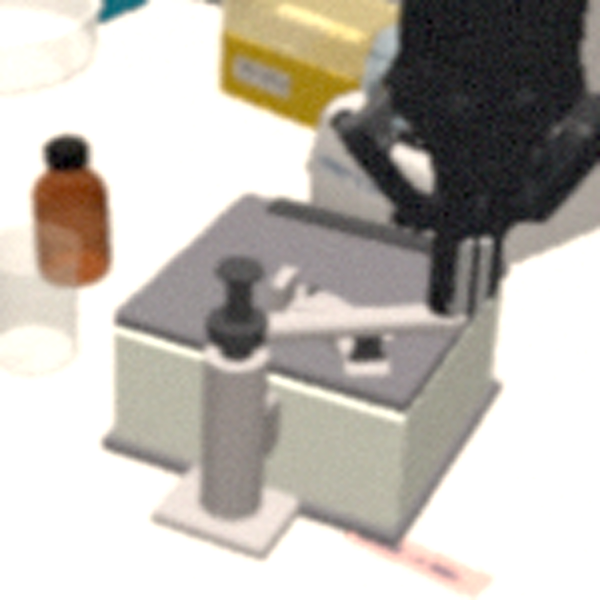

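View pics/top6.png

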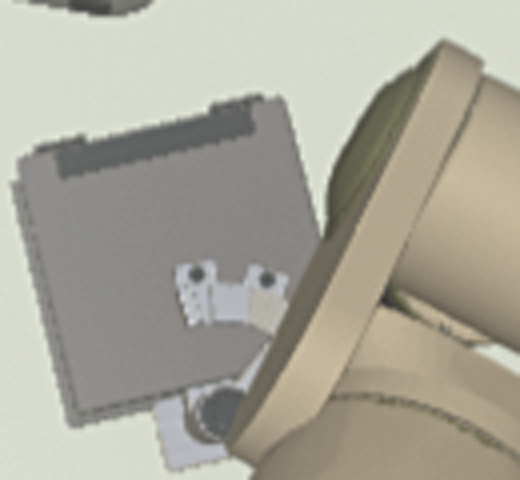

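The foot (crop (370,348)) is now on the lower end of the ramp. I continue the climb in small steps.

Emit:
drive_tool(
  gripper=[0, 0, 0, 0],
  dp=[
    [0.012, 0.003, 0],
    [0.024, 0.005, 0],
    [0.036, 0.007, 0],
    [0.048, 0.01, 0],
  ],
  twist=[-0.016, -0.032, -0.048, -0.064],
)

```text
time_s: 9.1
eef_pos: [558.6, -188.6, 122.7]
ee_rot: [0.0, 0.885, 0.466, -0.0]
force: [-3.7, -2.6, 3.3]
grip_width: 0.002
```

Emit:
drive_tool(
  gripper=[0, 0, 0, 0],
  dp=[
    [0.012, 0.003, 0],
    [0.024, 0.005, 0],
    [0.036, 0.007, 0],
    [0.048, 0.01, 0],
  ],
  twist=[-0.016, -0.032, -0.048, -0.064],
)

```text
time_s: 9.5
eef_pos: [565.8, -182.0, 122.8]
ee_rot: [0.001, 0.86, 0.51, -0.0]
force: [-2.9, -5.4, 3.7]
grip_width: 0.002
```

Emit:
drive_tool(
  gripper=[0, 0, 0, 0],
  dp=[
    [0.012, 0.003, 0],
    [0.024, 0.005, 0],
    [0.036, 0.007, 0],
    [0.048, 0.01, 0],
  ],
  twist=[-0.016, -0.032, -0.048, -0.064],
)

```text
time_s: 9.9
eef_pos: [572.2, -174.6, 122.8]
ee_rot: [0.001, 0.833, 0.553, -0.0]
force: [-3.6, -5.7, 4.7]
grip_width: 0.001
```

Emit:
drive_tool(
  gripper=[0, 0, 0, 0],
  dp=[
    [0.012, 0.003, 0],
    [0.024, 0.005, 0],
    [0.036, 0.007, 0],
    [0.048, 0.01, 0],
  ],
  twist=[-0.016, -0.032, -0.048, -0.064],
)

```text
time_s: 10.3
eef_pos: [577.9, -166.7, 122.9]
ee_rot: [0.001, 0.805, 0.594, -0.0]
force: [-1.9, -4.4, 3.5]
grip_width: 0.003
```

```bash
python3 shot.py 7 scene
```

```text
10.35 [ 578.09779088 -166.19983972  122.80883699] [8.19929840e-04 8.04231414e-01 5.94315699e-01 1.00132730e-04] [-0.10760805 -0.77289779  1.55392025] [-4.74277933e-01  5.76213796e-01  1.39603024e+00 -5.96514573e-04
  1.16779043e+00 -1.76077606e-01]
```

View pics/scene7.png

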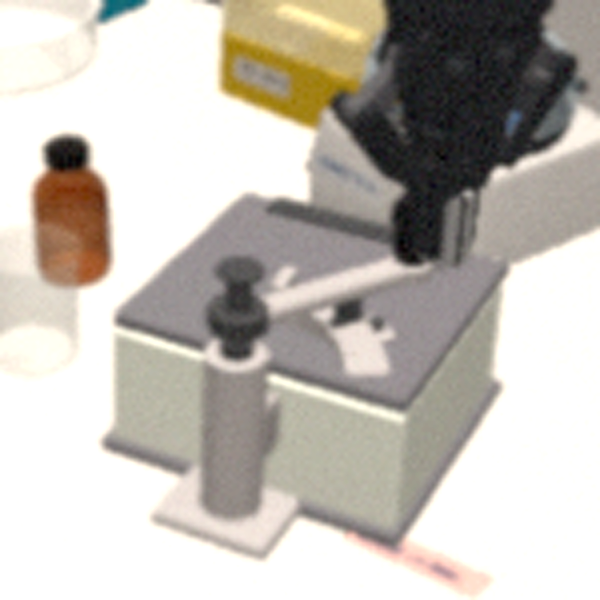

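The lever is near the cam top (foot at crop (350,310)), and the force has dropped after peaking at about 7 N. I carry on along the level top.

Emit:
drive_tool(
  gripper=[0, 0, 0, 0],
  dp=[
    [0.012, 0.003, 0],
    [0.024, 0.005, 0],
    [0.036, 0.007, 0],
    [0.048, 0.01, 0],
  ],
  twist=[-0.016, -0.032, -0.048, -0.064],
)

```text
time_s: 10.75
eef_pos: [582.6, -157.4, 122.5]
ee_rot: [0.0, 0.774, 0.633, 0.0]
force: [-1.6, -2.5, 1.2]
grip_width: -0.006
```

Emit:
drive_tool(
  gripper=[0, 0, 0, 0],
  dp=[
    [0.012, 0.003, 0],
    [0.024, 0.005, 0],
    [0.036, 0.007, 0],
    [0.036, 0.007, 0],
  ],
  twist=[-0.016, -0.032, -0.048, -0.048],
)

```text
time_s: 11.15
eef_pos: [585.2, -149.9, 122.1]
ee_rot: [-0.0, 0.75, 0.662, 0.0]
force: [0.7, -0.6, -0.2]
grip_width: -0.0
```

```bash
python3 shot.py 8 scene
```

```text
11.2 [ 585.03379373 -149.93311673  121.9539123 ] [-6.32943644e-04  7.49835630e-01  6.61623852e-01  7.24368966e-05] [ 0.07987688 -0.53937813  0.53343435] [-4.44931756e-01  5.83362062e-01  1.38641965e+00  6.82940005e-04
  1.17291875e+00 -3.20365364e-01]
```

View pics/scene8.png

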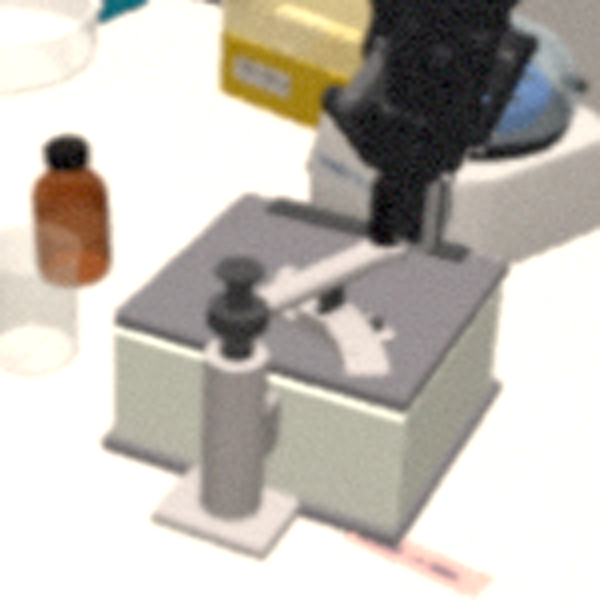

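Still on the level top, with the foot at (330,298) close to the notch edge. I go on by about 3 mm per call.

Emit:
drive_tool(
  gripper=[0, 0, 0],
  dp=[
    [0.008, 0.002, 0],
    [0.016, 0.004, 0],
    [0.024, 0.005, 0],
  ],
  twist=[-0.011, -0.021, -0.032],
)

```text
time_s: 11.5
eef_pos: [586.6, -145.8, 122.0]
ee_rot: [-0.0, 0.733, 0.681, -0.0]
force: [-1.7, -1.7, -0.6]
grip_width: -0.003
```

Emit:
drive_tool(
  gripper=[0, 0],
  dp=[
    [0.006, 0.002, 0],
    [0.012, 0.003, 0],
  ],
  twist=[-0.008, -0.016],
)

```text
time_s: 11.7
eef_pos: [587.5, -143.5, 122.2]
ee_rot: [-0.0, 0.724, 0.69, -0.0]
force: [-0.6, -2.5, -0.8]
grip_width: 0.001
```

Emit:
drive_tool(
  gripper=[0, 0],
  dp=[
    [0.006, 0.002, 0],
    [0.012, 0.003, 0],
  ],
  twist=[-0.008, -0.016],
)

```text
time_s: 11.9
eef_pos: [588.3, -141.1, 122.2]
ee_rot: [-0.0, 0.715, 0.699, -0.0]
force: [-0.9, -2.0, -0.0]
grip_width: 0.0
```

```bash
python3 shot.py 9 scene
```

```text
11.95 [ 588.3152006  -140.91706191  122.25755301] [-5.60868417e-05  7.15225238e-01  6.98894019e-01  7.41169929e-05] [-0.82824073 -1.43729706  0.32141401] [-4.28623563e-01  5.84616584e-01  1.38343601e+00  1.93766077e-04
  1.17359134e+00 -4.05602179e-01]
```

View pics/scene9.png

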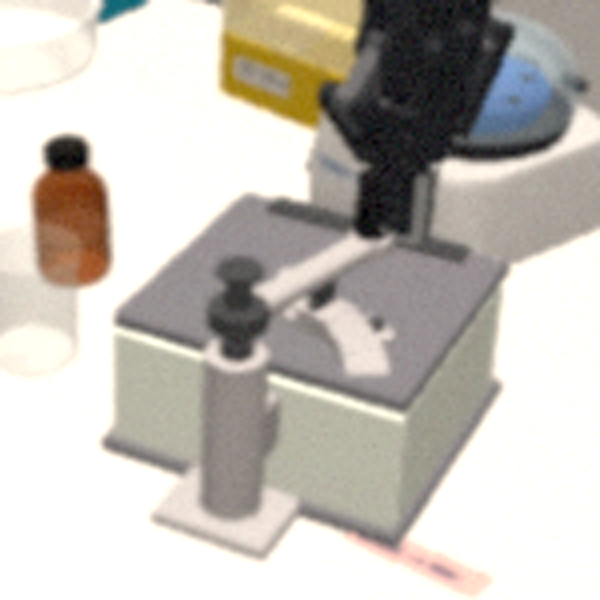

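Emit:
drive_tool(
  gripper=[0, 0],
  dp=[
    [0.006, 0.002, 0],
    [0.01, 0.003, 0],
  ],
  twist=[-0.008, -0.014],
)

```text
time_s: 12.15
eef_pos: [588.9, -139.1, 122.3]
ee_rot: [-0.0, 0.708, 0.706, -0.0]
force: [-1.7, -1.9, -1.2]
grip_width: 0.001
```

Emit:
drive_tool(
  gripper=[0, 0],
  dp=[
    [0.006, 0.002, 0],
    [0.01, 0.003, 0],
  ],
  twist=[-0.008, -0.014],
)

```text
time_s: 12.35
eef_pos: [589.5, -137.1, 122.3]
ee_rot: [0.0, 0.7, 0.714, -0.0]
force: [-0.5, -2.1, 0.4]
grip_width: -0.002
```

```bash
python3 shot.py 10 scene
```

```text
12.4 [ 589.58377702 -137.03532151  122.36822745] [4.07823792e-05 6.99821230e-01 7.14318024e-01 7.69663278e-05] [-0.66559772 -1.40629431  0.39164568] [-4.21760849e-01  5.85113649e-01  1.38228146e+00  1.25977563e-04
  1.17406775e+00 -4.42311442e-01]
```

View pics/scene10.png

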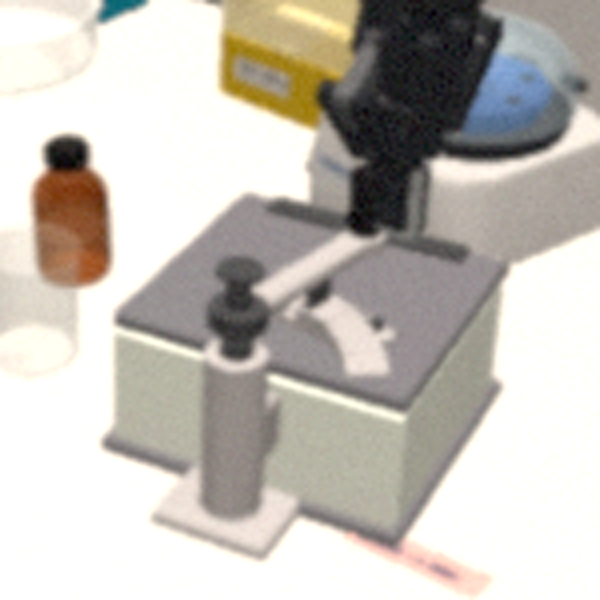

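Still no drop: the lever is at the same height, with about 2 N sideways. I continue.

Emit:
drive_tool(
  gripper=[0, 0],
  dp=[
    [0.006, 0.002, 0],
    [0.01, 0.003, 0],
  ],
  twist=[-0.008, -0.014],
)

```text
time_s: 12.6
eef_pos: [590.1, -135.2, 122.3]
ee_rot: [0.0, 0.692, 0.722, -0.0]
force: [-0.5, -2.4, 0.1]
grip_width: 0.003
```

Emit:
drive_tool(
  gripper=[0, 0],
  dp=[
    [0.006, 0.002, 0],
    [0.01, 0.003, 0],
  ],
  twist=[-0.008, -0.014],
)

```text
time_s: 12.8
eef_pos: [590.6, -133.1, 122.3]
ee_rot: [0.0, 0.684, 0.729, 0.0]
force: [-1.1, -2.0, -0.4]
grip_width: -0.001
```

```bash
python3 shot.py 11 scene
```

```text
12.85 [ 590.6532977  -133.00233208  122.33435919] [2.04738269e-05 6.83926967e-01 7.29550478e-01 5.56755381e-05] [-0.95793905 -1.7152188  -0.53843249] [-4.14815686e-01  5.85474404e-01  1.38176824e+00  9.91409957e-05
  1.17427443e+00 -4.79386558e-01]
```

View pics/scene11.png

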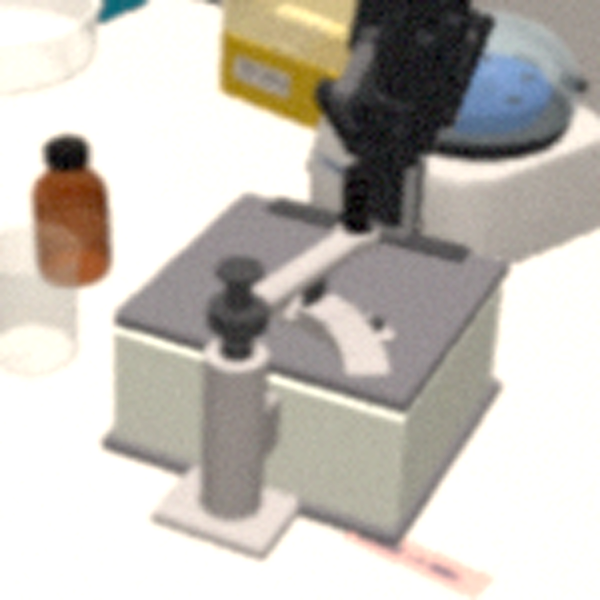

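Emit:
drive_tool(
  gripper=[0, 0],
  dp=[
    [0.006, 0.002, 0],
    [0.01, 0.003, 0],
  ],
  twist=[-0.008, -0.014],
)

```text
time_s: 13.05
eef_pos: [591.1, -131.1, 122.4]
ee_rot: [0.0, 0.676, 0.737, 0.0]
force: [-0.6, -1.9, 0.7]
grip_width: 0.0
```

Emit:
drive_tool(
  gripper=[0, 0],
  dp=[
    [0.006, 0.002, 0],
    [0.01, 0.003, 0],
  ],
  twist=[-0.008, -0.014],
)

```text
time_s: 13.25
eef_pos: [591.5, -129.0, 122.3]
ee_rot: [0.0, 0.668, 0.744, 0.0]
force: [-0.5, -1.5, -0.2]
grip_width: 0.0
```

```bash
python3 shot.py 12 scene
```

```text
13.3 [ 591.5332659  -128.85416885  122.28608741] [-3.71398966e-05  6.67712102e-01  7.44419598e-01  9.40121160e-05] [-0.85008295 -1.49798454 -0.45249386] [-4.07871536e-01  5.85482195e-01  1.38189238e+00  2.18866941e-04
  1.17422879e+00 -5.16490121e-01]
```

View pics/scene12.png

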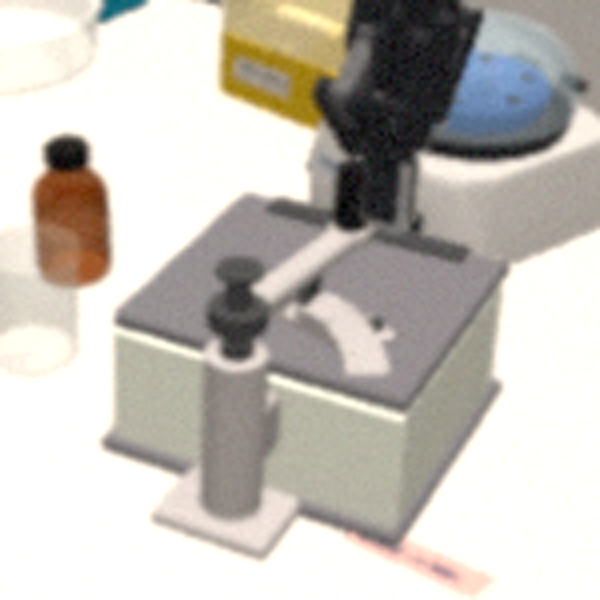

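Emit:
drive_tool(
  gripper=[0, 0],
  dp=[
    [0.006, 0.002, 0],
    [0.01, 0.003, 0],
  ],
  twist=[-0.008, -0.014],
)

```text
time_s: 13.5
eef_pos: [592.0, -126.7, 122.3]
ee_rot: [-0.0, 0.66, 0.752, 0.0]
force: [0.2, 0.0, 0.2]
grip_width: -0.0
```

Emit:
drive_tool(
  gripper=[0, 0],
  dp=[
    [0.006, 0.002, 0],
    [0.01, 0.003, 0],
  ],
  twist=[-0.008, -0.014],
)

```text
time_s: 13.7
eef_pos: [592.3, -124.7, 122.3]
ee_rot: [-0.0, 0.651, 0.759, 0.0]
force: [-0.0, -0.1, -0.6]
grip_width: -0.001
```

```bash
python3 shot.py 13 scene
```

```text
13.75 [ 592.27195479 -124.61430892  122.30423489] [-5.45307089e-05  6.51135845e-01  7.58961194e-01  1.23163275e-04] [-0.65290117  0.45343775  0.45298351] [-4.00848804e-01  5.85126004e-01  1.38244262e+00  2.90357661e-04
  1.17405323e+00 -5.53597206e-01]
```

View pics/scene13.png

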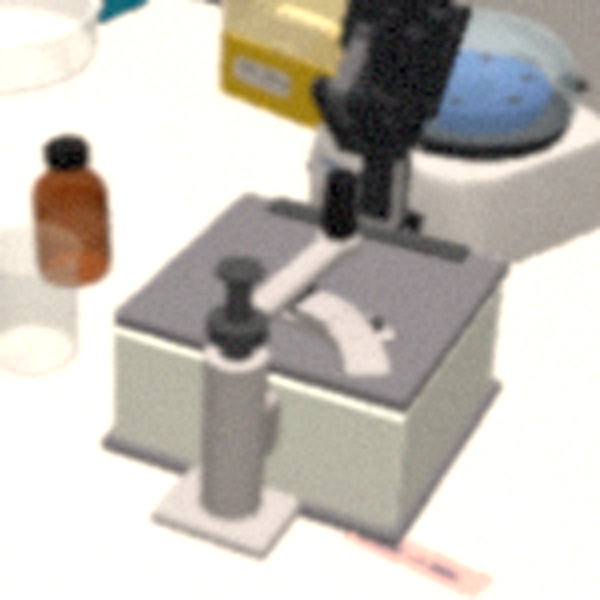

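The force fell to zero and the knob dropped: its base went from about row 222 to 236 in the crop, and the foot has sunk into the notch. I back off and lift clear.

Emit:
drive_tool(
  gripper=[0, 0, 0, 0, 0, 0, 0, 0, 0, 0],
  dp=[
    [-0.03, 0, 0],
    [-0.08, 0, 0],
    [-0.15, 0, 0],
    [-0.2, 0, -0.15],
    [-0.3, 0, -0.35],
    [-0.5, 0, -0.5],
    [-0.7, 0, -0.5],
    [-0.9, 0, -0.5],
    [-0.9, 0, -0.5],
    [-0.9, 0, -0.5],
  ],
  twist=[0, 0, 0, 0, 0, 0, 0, 0, 0, 0],
)

```text
time_s: 14.75
eef_pos: [618.8, -304.5, 221.5]
ee_rot: [-0.0, 0.652, 0.758, 0.0]
force: [-0.4, -0.2, 0.6]
grip_width: 0.002
```

```bash
python3 shot.py 14 scene top
```

```text
14.85 [ 619.26955742 -302.65003968  222.32122717] [-1.13321826e-04  6.51575956e-01  7.58583386e-01  8.65037675e-05] [0.28211036 0.12056372 0.03832116] [-6.24196324e-01  7.04542017e-01  9.14387327e-01  1.91942698e-04
  1.52287436e+00 -7.75681675e-01]
```

View pics/scene14.png

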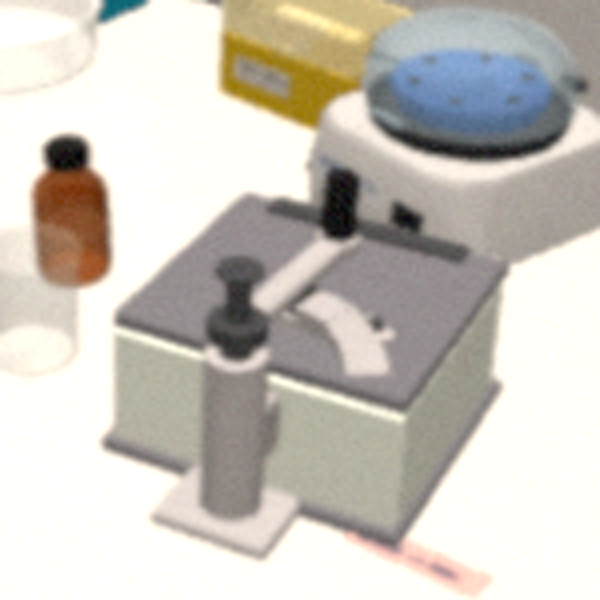

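View pics/top14.png

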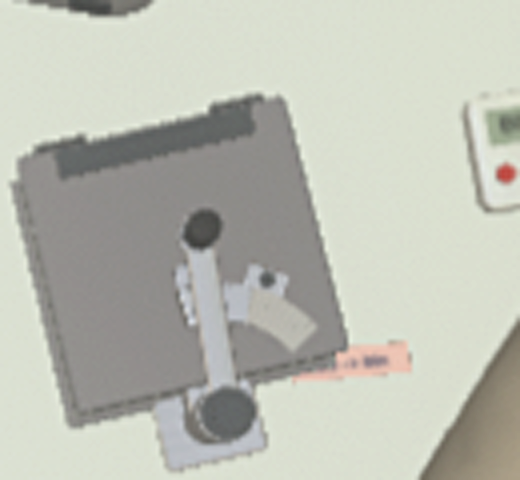

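```bash
python3 - <<'E'
import pickle;from h import *
np.set_printoptions(precision=1,suppress=True)
d=pickle.load(open("c14.pkl","rb"));T=d["top"];S=d["scene"]
t=lambda x,y:(x/4+285-.37,y/4+140-.37)
s=lambda x,y:(x/4+240-.37,y/4+170-.37)
print(tri(T,t(203,227),S,s(342,177)))
p,_=tri(T,t(203,227),S,s(342,177));q=p[:2]-[493.5,-114];print(np.linalg.norm(q),np.arctan2(q[1],q[0])-np.radians(11.3)+np.pi/2)
for z in(140,142,149):print(z,(np.array(proj(S,[p[0],p[1],z]))-[240,170])*4)
E
```

```text
(array([ 587.2, -104.2,  140.6]), np.float64(1.014999829227836))
94.20904134466244 1.4775407076982092
140 [339.4 176.8]
142 [339.6 173. ]
149 [340.5 159.9]
```

The knob top triangulates at z = 140.6 mm, against 140.8 when parked and about 149 if it were still on the cam. The lever is at about 1.48 rad, so it has dropped fully, and I'm handing the job in.

```bash
python3 -c "
from rig import job
print(job.finish_job())"
```

```text
the job is handed in; nothing more can be done
None
```

The lid is shut and the lever has dropped into the notch. I handed the job in at about 15 s of the 58 s allowed, and `finish_job` gave no verdict.

- **Lid:** I pushed it down with closed fingers near its front left corner until it stopped hard at z = 79.9 mm with about 17 N. The shut lid top should be at 80 mm.
- **Climb:** I pushed the knob round in small steps with the fingertip. The highest sideways reading while it climbed was about 7 N. Friction of the finger on the knob added up to about 4.7 N downward, as read at the end of each call.
- **Drop:** Sideways force was about 2 N along the level top and fell to zero when the lever dropped. I stopped about 2 mm later, so I never felt the end wall.
- **Last checks:** The knob top triangulates at z = 140.6 mm, the same height as when parked (140.8 mm), with the lever at about 1.48 rad. The last pictures show the lid flat. The gripper is about 200 mm away from the knob and about 80 mm above it.
- **Bystanders:** The bottle and timer look unmoved, as does the part of the beaker in view. I only compared them by eye and did not measure them again.
- **Disagreements:** The two views differed by 1 to 5 mm on single points. The lever was also parked at about -0.12 rad rather than the stated 0. Neither made a difference to the result.

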